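Shut and clip the bread box

ROBOT

A 6-joint arm with a two-finger parallel gripper is mounted at the origin on a cart in front of the work surface, level with it; the furniture and walls round the work are solid. World frame = base frame: x ahead of the robot, y to its left, z up, the work surface at z = 0. Lengths are in m, angles in rad, forces in N, time in s.
With the tool pointing down it reaches from about 0.35 to 0.975 m from the base axis. Payload 7.1 kg.
Tool frame: the origin (TCP) lies midway between the tips of the shut fingers; the grasp point (between the pads) lies 19 mm behind it; z points along the fingers, y is the line along which they close (so a half turn about z gives the same grasp; the last joint's range is limited). The gripper opens to 88 mm and grips with 3 to 60 N. Pads are 20 mm wide; open, the fingers measure 115 mm over their backs; the gripper's body (75 mm by 178 mm) begins 61 mm behind the grasp point.
Start: joints at [1.213, 0.423, 1.63, -0, 1.089, -0.019], TCP at [0.208, 0.589, 0.223] pointing down, gripper open.
Joint ranges: [-3, 3], [-0.9, 2.11], [0.09, 2.58], [-1.31, 4.45], [0.11, 2.69], [-2.54, 2.54]. Speed limits (rad/s): [2.39, 2.39, 3.01, 3.14, 3.14, 3.14].

INTERFACE

Orientations are given as a unit quaternion [w, x, y, z].
In Python, from station import move_pose, movel, movej, command_gripper, wait, inverse_kinematics, read_camera, camera_info, MotionError, job_done, get_time, get_joint_pos, get_qvel, get_effort, get_tcp_pos, get_ee_rot, get_ft_force, get_ft_torque, get_grip_width, get_finger_force gives the robot as it stands. Calls block until the motion is done:
- move_pose(position, orientation): joint-space move of the TCP to a pose.
- movel(position, frame=None, v=0.15, until_force=None): straight line of the TCP; frame=None keeps the orientation; v is the mean speed in m/s. With until_force (N) it stops when the force on the tool has changed by that much, and returns True; else False.
- movej(angles): joint-space move.
- command_gripper(opening): opening from 0.0 (shut) to 1.0 (fully open); the grip force is fixed at half the most; returns when the fingers have stopped.
- wait(seconds).
- inverse_kinematics(position, orientation): joint angles nearest the present ones, or None.
- read_camera(name): name is "scene" or "side" or "wrist"; returns the picture (384x512x3 uint8, red, green, blue); there is no depth.
- camera_info(name): a dict with "intrinsics" (3x3 intrinsics, pixels), "dist" ([k1, k2, p1, p2, k3] as OpenCV has them; the pictures are not rectified), "T" (4x4, takes a point from camera to world coordinates); the wrist camera has in their place "tool_from_camera" (4x4, takes a point from camera to tool coordinates, whose origin is the TCP and whose axes are the flange's). Camera axes: x right, y up, looking along -z (the intrinsics and any distortion apply to the point x, -y, -z); pixel columns grow to the right and rows downward; lengths in m; the calibration is good to about 2 mm. A picture is of the moment at which its call begins: read the wrist's pose just before it. camera_info takes no time and is no camera call.
A pose or a line that the arm cannot do raises MotionError and nothing moves.
- job_done(): hands the job in; it is judged then, once.
Readings, each from a call of its own:
- get_time(): time.
- get_joint_pos(): joint angles.
- get_qvel(): joint speeds.
- get_effort(): joint torques, N m.
- get_tcp_pos(): TCP position.
- get_ee_rot(): TCP orientation.
- get_ft_force(): force on the tool from outside, world axes, zero at the start.
- get_ft_torque(): the same for the moment, N m.
- get_grip_width(): opening from 0.0 (shut) to 1.0 (fully open).
- get_finger_force(): force on a finger pad.
Only numpy, scipy, OpenCV 4.12 (cv2) and the standard library are available. Lean on these libraries where they do the work, as an engineer would, in place of code of your own. Each camera call takes 0.05 s, during which the arm holds its last target. There are 200 camera calls.

TASK

Push down the lid of the white bread box until it is fully shut, then push the steel lever at its front edge over backwards, past its dead point, until it snaps down flat over the lid and stays there. Only push, with the fingertips or the outside of the fingers: do not lift anything or throw the lid further open, do not shove the box about, and leave the pepper mill, salt shaker and honey jar standing where they are.

Things in the scene. Friction and masses are not known exactly. Their poses are not given: they have to be found in the camera images.
- breadbox: white enamelled bread box, loose on the worktop on rubber feet, 2 to 3.5 kg with its lid; 170 mm deep (x), 220 mm wide (y), walls 90 mm high, open-topped under a light wooden lid. Origin at the centre of its underside; own -x is the front (the catch side, towards the robot), +y its left, z up
- lid (a joint): hinge of the wooden lid (170 x 220 x 12 mm, 0.3 kg) along the far (+x) top edge of the box: 0 = fully shut, grows as the front edge rises, stops at 1.2 rad. Starts ajar (0.35 to 0.65). Stiff: it stays wherever it is left; about 3 N down near the front edge moves it. Shut, its top face is 102 mm above the worktop
- lever (a joint): hinge (along box y) of the steel catch lever that the lid carries at its front edge. Lid shut: 0 = open, standing up, leaning 30 deg to the front; grows as it swings up and back over the lid; 0.52 = upright; 2.09 (stop) = locked flat over the lid, pointing to +x. A spring drives it back to 0 until the dead point at 1.48, beyond it snaps on to 2.09 by itself. At most about 5 N at the tip
- lever_pivot (a point): lever's pivot, on the lid's middle line, 12 mm in front of the lid's front edge and 10 mm above its top face (112 mm above the worktop with the lid shut)
- lever_tip (a point): free end of the lever: a flat steel plate 60 mm long from pivot to tip, 24 mm wide, 4 mm thick with an 8 mm rolled end. A thin wire loop, 46 mm wide and 48 mm long, hangs below the pivot and moves with the lever
- lid_front_edge (a point): middle of the lid's front edge, on its top face; 170 mm from the hinge line
- lid_hinge (a point): middle of the lid's hinge line: the lid's underside at the far edge, 90 mm above the worktop
- pepper: turned wooden pepper mill, 58 mm across, 170 mm high, standing to the left of the box; origin at the centre of its underside; not to be disturbed
- shaker: glass salt shaker with a grey cap, 44 mm across, 90 mm high, standing to the left of the box, nearer the robot; origin at the centre of its underside; not to be disturbed
- honeyjar: glass honey jar with a dark lid, 65 mm across, 86 mm high, standing to the right of the box; origin at the centre of its underside; not to be disturbed

How it is judged:
On the way, in this order (a step that is already met when the one before it is completed fails the run):
1. the lid is pushed fully shut while the lever is still open (value of joint lid below 0.03 rad and value of joint lever below 1.4 rad), for 0.2 s.
2. the lever is pushed past its dead point and snaps flat, the lid staying shut (value of joint lid below 0.03 rad and value of joint lever above 2 rad), for 0.2 s.
At the end, for the whole second after the job is handed in: The lid is shut (within 0.03 rad), the lever is locked flat over it (beyond 2.0 rad), the box is at rest within 40 mm of where it stood, and the mill, shaker and jar stand upright within 30 mm of where they stood (all of step 2 and linear speed of breadbox below 0.02 m/s and distance of breadbox from where it was at the start of the episode below 0.04 m and distance of each of pepper, shaker, honeyjar from where it was at the start of the episode below 0.03 m and angle between each of pepper, shaker, honeyjar's own z axis and vertical below 0.15 rad); the robot touches nothing.
It fails at once if the bread box is shoved 40 mm or more, or lifted (distance of breadbox from where it was at the start of the episode above 0.04 m or height (world z) of breadbox above 0.02 m).
It fails at once if the lid is lifted or thrown further open (value of joint lid above 0.85 rad).
It fails at once if the mill, shaker or jar is moved, lifted or knocked over (distance of any of pepper, shaker, honeyjar from where it was at the start of the episode above 0.03 m or height (world z) of any of pepper, shaker, honeyjar above 0.015 m or angle between any of pepper, shaker, honeyjar's own z axis and vertical above 0.5 rad).
It also fails if it takes over 38 s, if anything falls off the work surface, if the arm or the gripper's body presses on something with over 40 N, if the wrist force passes 120 N, or if a joint passes its speed limit or range.

## Working session

There is one attempt and no reset: what is moved stays moved. The work goes in short steps, each a Python script; the robot and the scene stay as the last script left them, time stands still between calls to the robot, and variables do not carry over. Pictures are saved under pics/ and viewed, at most 10 in all, crops included, and the job is handed in when it is done.

```bash
mkdir -p pics; python3 - <<'E'
from station import *
import cv2,numpy as np
for n in("scene","side"):
    im=read_camera(n); cv2.imwrite(f"pics/{n}0.png",im[:,:,::-1])
    c=camera_info(n); print(n,np.round(c["intrinsics"],1).tolist(),np.round(c["dist"],3),np.round(c["T"],3).tolist())
print(camera_info("wrist")); print(get_time(),get_ee_rot())
E
```

```text
scene [[420.3, 0.0, 252.3], [0.0, 420.3, 193.0], [0.0, 0.0, 1.0]] [-0.129  0.     0.     0.     0.   ] [[-0.442, 0.557, -0.703, -0.024], [-0.897, -0.276, 0.345, 0.32], [-0.002, 0.783, 0.622, 0.697], [0.0, 0.0, 0.0, 1.0]]
side [[366.6, 0.0, 255.0], [0.0, 366.6, 191.4], [0.0, 0.0, 1.0]] [-0.09  0.    0.    0.    0.  ] [[-0.596, 0.524, -0.608, 0.125], [-0.803, -0.378, 0.462, 0.401], [0.012, 0.764, 0.646, 0.676], [0.0, 0.0, 0.0, 1.0]]
{'intrinsics': array([[301.54696654,   0.        , 255.28125014],
       [  0.        , 301.54696654, 191.70185575],
       [  0.        ,   0.        ,   1.        ]]), 'dist': array([-0.02251882,  0.        ,  0.        ,  0.        ,  0.        ]), 'tool_from_camera': array([[ 3.85054961e-04,  9.67770576e-01,  2.51833207e-01,
         6.79701683e-02],
       [ 9.99999815e-01, -2.53907575e-04, -5.53265439e-04,
        -9.29580425e-04],
       [-4.71491654e-04,  2.51833373e-01, -9.67770494e-01,
        -1.61879485e-01],
       [ 0.00000000e+00,  0.00000000e+00,  0.00000000e+00,
         1.00000000e+00]])}
0.1 [-1.17171354e-04  1.68594259e-01  9.85685319e-01 -6.43496476e-04]
```

View pics/scene0.png

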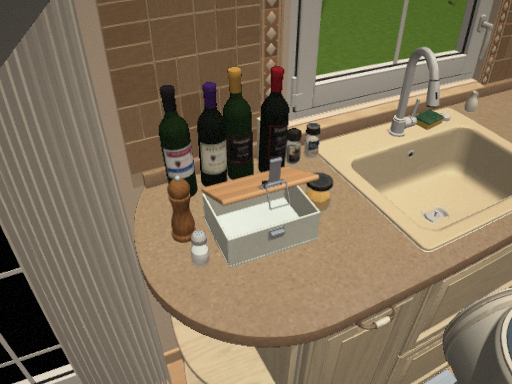

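View pics/side0.png

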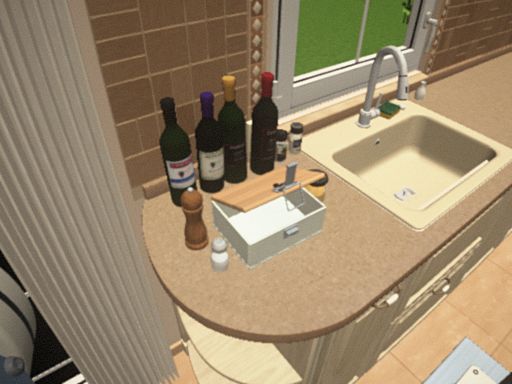

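The scene view shows the box at about (260,225) with the lid ajar and the lever at (275,172). The mill is at (182,210), the shaker at (200,248) and the jar at (320,190). I'll enlarge both views.

```bash
python3 - <<'E'
import cv2,numpy as np
a=cv2.imread("pics/scene0.png")[140:275,160:350]; b=cv2.imread("pics/side0.png")[145:275,170:340]
cv2.imwrite("pics/c1.png",cv2.resize(a,None,fx=4,fy=4,interpolation=cv2.INTER_CUBIC))
cv2.imwrite("pics/c2.png",cv2.resize(b,None,fx=4,fy=4,interpolation=cv2.INTER_CUBIC))
E
```

```text
(no output)
```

View pics/c1.png

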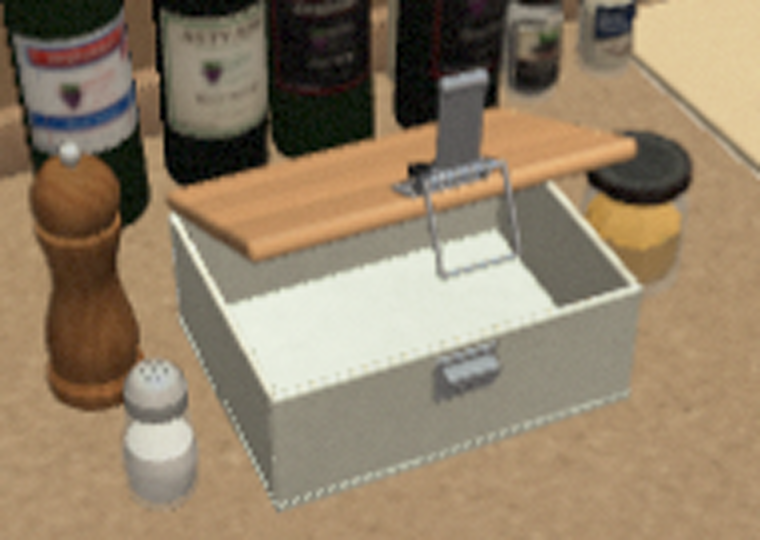

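View pics/c2.png

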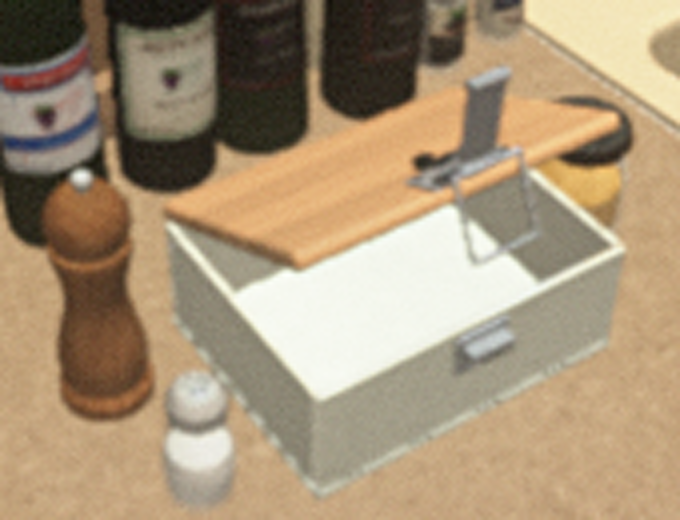

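Both crops give usable corners: front rim corners at crop px (273,400)/(641,288) in scene and (318,400)/(623,247) in side. I'll fit the pose from the corner rays.

```bash
cat > h.py <<'E'
from station import *
import cv2,numpy as np
from scipy.spatial.transform import Rotation as R
OFF={"scene":(160,140),"side":(170,145)}
def ray(n,u,v):
    c=camera_info(n); p=cv2.undistortPoints(np.array([[[u,v]]],float),np.array(c["intrinsics"]),np.array(c["dist"]))[0,0]
    T=np.array(c["T"]); d=T[:3,:3]@[p[0],-p[1],-1]; return T[:3,3],d
def plane(n,uv,z):
    o,d=ray(n,(uv[0]+.5)/4-.5+OFF[n][0],(uv[1]+.5)/4-.5+OFF[n][1]); return o+d*(z-o[2])/d[2]
def proj(n,P):
    c=camera_info(n); T=np.linalg.inv(np.array(c["T"])); q=np.atleast_2d(P)@T[:3,:3].T+T[:3,3]
    return cv2.projectPoints(q*[1,-1,-1],np.zeros(3),np.zeros(3),np.array(c["intrinsics"]),np.array(c["dist"]))[0][:,0]
def loc(lid,lev,name):
    c,s=np.cos(lid),np.sin(lid)
    up=lambda x,y,z:np.array([.085-c*x-s*0+ -s*(-z) if 0 else .085-c*x+s*z,y,.09+s*x+c*z]) # x from hinge to front, z above underside
    if name=="LFL":return up(.17,.11,.012)
    if name=="LFR":return up(.17,-.11,.012)
    if name=="piv":return up(.182,0,.022)
    if name=="tip":
        a=-np.pi/6+lev; return up(.182-.06*np.sin(a),0,.022+.06*np.cos(a))
def W(p,P): 
    a=p[2]; return np.array([p[0]+np.cos(a)*P[0]-np.sin(a)*P[1],p[1]+np.sin(a)*P[0]+np.cos(a)*P[1],P[2]])
E
python3 - <<'E'
from h import *
from scipy.optimize import least_squares
O={"scene":dict(FL=(273,400),FR=(641,288),bFL=(280,505),bFR=(630,395),BL=(170,215),LFL=(248,245),LFR=(637,142),piv=(455,182),tip=(465,75)),
"side":dict(FL=(318,400),FR=(623,247),bFL=(320,492),bFR=(608,348),BL=(168,220),LFL=(297,257),LFR=(618,116),piv=(483,163),tip=(490,72))}
box=dict(FL=(-.085,.11,.09),FR=(-.085,-.11,.09),bFL=(-.085,.11,0),bFR=(-.085,-.11,0),BL=(.085,.11,.09))
def res(p):
    r=[]
    for n in O:
        for k,uv in O[n].items():
            P=np.array(box[k]) if k in box else loc(p[3],0,k)
            q=proj(n,W(p,P))[0]; r.append((q+.5-np.array(OFF[n]))*4-.5-uv)
    return np.array(r)
for n in O:
    for k in("FL","FR","BL"):print(n,k,plane(n,O[n][k],.09).round(3))
s=least_squares(lambda p:res(p).ravel(),[.65,.0,.0,.5],loss="soft_l1",f_scale=5)
print(s.x.round(4)); print(res(s.x).round(0).tolist())
for k in("piv","tip","LFL"):print(k,W(s.x,loc(s.x[3],0,k)).round(3),"shut",W(s.x,loc(0,0,k)).round(3))
print("pep",plane("scene",(92,385),0).round(3),plane("side",(107,392),0).round(3),"shk",plane("scene",(160,485),0).round(3),plane("side",(201,487),0).round(3),"jar lid",plane("scene",(640,165),.086).round(3),plane("side",(590,130),.086).round(3))
for y in(0,1): print(ray("scene",250,200)[1])
E
```

```text
scene FL [0.547 0.095 0.09 ]
scene FR [ 0.537 -0.121  0.09 ]
scene BL [0.713 0.088 0.09 ]
side FL [0.545 0.096 0.09 ]
side FR [ 0.535 -0.121  0.09 ]
side BL [0.714 0.085 0.09 ]
[ 0.6265 -0.0187 -0.0458  0.4528]
[[0.0, 0.0], [5.0, -2.0], [-0.0, 13.0], [0.0, 7.0], [-1.0, -4.0], [2.0, 1.0], [3.0, -2.0], [5.0, -7.0], [3.0, 5.0], [-1.0, -3.0], [2.0, -3.0], [-3.0, 10.0], [-2.0, -0.0], [-6.0, -1.0], [-4.0, -2.0], [1.0, -5.0], [-7.0, 1.0], [-1.0, 4.0]]
piv [ 0.558 -0.015  0.189] shut [ 0.53  -0.014  0.112]
tip [ 0.553 -0.015  0.249] shut [ 0.5   -0.013  0.164]
LFL [0.569 0.094 0.175] shut [0.547 0.095 0.102]
pep [0.69  0.154 0.   ] [0.69 0.15 0.  ] shk [0.598 0.145 0.   ] [0.595 0.143 0.   ] jar lid [ 0.636 -0.187  0.086] [ 0.632 -0.188  0.086]
[ 0.6961821  -0.33578185 -0.63473801]
[ 0.6961821  -0.33578185 -0.63473801]
```

Fit residuals are about 1 px, with the lid at about 0.45 rad. Next I close the lid, pressing to the left of the lever.

```bash
cat >> h.py <<'E'
p=np.array([.6265,-.0187,-.0458])
def quat(s): # tool z down, tool y along s*box x
    y=s*np.array([np.cos(p[2]),np.sin(p[2]),0]); z=np.array([0,0,-1.]); x=np.cross(y,z)
    return np.roll(R.from_matrix(np.c_[x,y,z]).as_quat(),1)
def lidpt(r,a,y,dz=0): # point on lid's top face
    return W(p,np.array([.085-r*np.cos(a)+.012*np.sin(a),y,.09+r*np.sin(a)+.012*np.cos(a)+dz]))
E
python3 - <<'E'
from h import *
a0=.453; top=lidpt(.14,a0,.07,.09)
best=None
for s in(1,-1):
    q=inverse_kinematics(top,quat(s)); print(s,None if q is None else np.round(q,2))
    if q is not None and (best is None or abs(q[5])<abs(best[1][5])): best=(s,q)
s=best[0]; Q=quat(s); open("s.txt","w").write(str(s))
command_gripper(0.0)
movel(get_tcp_pos()+np.array([0,0,.1]),v=.25)
move_pose(top,Q)
movel(lidpt(.14,a0,.07,.025),v=.15); print(get_tcp_pos(),get_ft_force())
for a in np.linspace(a0,.06,6):
    hit=movel(lidpt(.14,a,.07,.004),v=.06,until_force=25); print(round(a,2),hit,np.round(get_ft_force(),1))
    if hit: break
hit=movel(lidpt(.14,0,.07,-.006),v=.03,until_force=15); wait(.3)
print(hit,get_tcp_pos().round(4),np.round(get_ft_force(),1),get_time())
for n in("scene","side"): cv2.imwrite(f"pics/{n}1.png",read_camera(n)[:,:,::-1])
a=cv2.imread("pics/scene1.png")[110:275,160:350]; b=cv2.imread("pics/side1.png")[110:275,170:360]
cv2.imwrite("pics/c3.png",cv2.resize(np.hstack([a,b]),None,fx=2.1,fy=2.1,interpolation=cv2.INTER_CUBIC))
E
```

```text
1 [ 0.07  0.35  1.67 -0.    1.12  0.11]
-1 None
[0.59445325 0.05317533 0.18741192] [-0.22707339 -0.57454004  0.59521365]
0.45 False [-1.4  0.1 -0. ]
0.37 False [-0.   0.1  0.4]
0.3 False [-0.8  0.6  0.3]
0.22 False [-0.1 -0.9  0.5]
0.14 False [-0.2  0.2 -0.3]
0.06 False [-0.1  0.5  0.1]
True [0.5748 0.0538 0.1022] [-2.9 -0.4 10.2] 7.8833
```

View pics/c3.png

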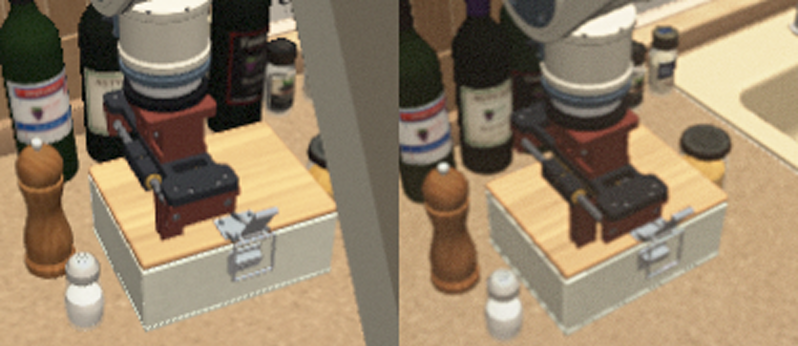

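The lid is flush and the lever leans to the front at (245,225) in the left panel, with its loop around the box hook. Now the lever.

```bash
python3 - <<'E'
from h import *
Q=quat(1); h=.0135; piv=np.array([.085-.182,.112])
up=lambda d:movel(get_tcp_pos()+np.array([0,0,d]),v=.15)
up(.12)
L=lambda x,z:W(p,np.array([x,0,z]))
tip=piv+.06*np.array([np.sin(-np.pi/6),np.cos(np.pi/6)])
movel(L(tip[0]-.05,.23),v=.2); movel(L(tip[0]-.05,.14),v=.15)
print(movel(L(tip[0]-.005-h+.004,.142),v=.08,until_force=25),np.round(get_ft_force(),1))
for a in np.radians([-15,0,10,20,30,40,50,60,70,80]):
    d=np.array([np.sin(a),np.cos(a)]); n=np.array([-np.cos(a),np.sin(a)])
    c=piv+.06*d+[-.005,-.024] if a<0.05 else piv+.042*d+.003*n   # finger's leading corner
    c=c-.003*n
    hit=movel(L(c[0]-h,c[1]),v=.06,until_force=25)
    print(round(np.degrees(a)),hit,get_tcp_pos().round(3),np.round(get_ft_force(),1))
    if hit: break
hit=movel(get_tcp_pos()-np.array([0,0,.015]),v=.03,until_force=12); print(hit,get_tcp_pos().round(4),np.round(get_ft_force(),1))
up(.13); movel(L(-.28,.26),v=.2)
print(get_time(),np.round(get_ft_force(),1))
for n in("scene","side"): cv2.imwrite(f"pics/{n}2.png",read_camera(n)[:,:,::-1])
a=cv2.imread("pics/scene2.png")[110:275,160:350]; b=cv2.imread("pics/side2.png")[110:275,170:360]
cv2.imwrite("pics/c4.png",cv2.resize(np.hstack([a,b]),None,fx=2.1,fy=2.1,interpolation=cv2.INTER_CUBIC))
E
```

```text
False [-0.6  0.5  0.1]
-15 False [ 0.499 -0.013  0.147] [-4.1  0.1  1.9]
0 False [ 0.514 -0.014  0.148] [-3.6  0.3  3.5]
10 False [ 0.523 -0.014  0.153] [-3.4  0.6  1.9]
20 False [ 0.53  -0.014  0.152] [-3.6  1.   2.9]
30 False [ 0.537 -0.015  0.149] [-3.1  0.2  3.9]
40 False [ 0.544 -0.015  0.145] [-1.5 -0.2  4.6]
50 False [ 0.548 -0.015  0.139] [-0.4 -0.1  1.3]
60 False [ 0.552 -0.015  0.132] [-0.5 -0.1 -1.2]
70 False [ 0.555 -0.015  0.126] [-0.1 -0.5  0.6]
80 False [ 0.557 -0.016  0.119] [-0.6  0.9  0.5]
True [ 0.5579 -0.0156  0.114 ] [-2.  -0.1 11.3]
16.75 [-0.5 -0.2 -0.5]
```

View pics/c4.png

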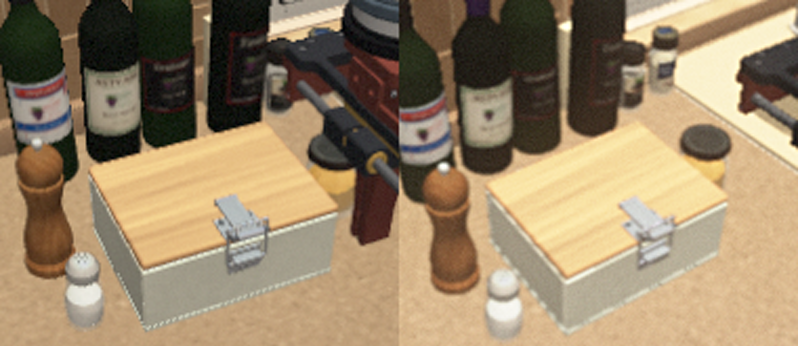

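The lid is shut and the lever lies flat over it at (235,210) in the left panel. The box and its neighbours have not moved and the robot is clear.

```bash
python3 -c "
from station import *
print(job_done())"
```

```text
the job is handed in; nothing more can be done
None
```

The lid is shut and the lever is snapped flat over it. In the last pictures the box, mill, shaker and jar stand where they were. The job was handed in at about 17 s, and no verdict came back.

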